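# Tools back into their own foam cut-outs

### The job

The ratchet, the screwdriver, the tape measure and the socket have been put back on the wrong inserts of the foam tool tray. Put every tool into its own cut-out, the right way round and fully home on the cut-out's floor, and let go of it; a tool whose place is still taken can wait on the empty rubber mat behind the tray.

Things in the scene. Friction and masses are not known exactly. Their poses are not given: they have to be found in the camera images.
- ratchet: chrome ratchet lying flat, 183 mm long, 380 g. Origin: centre of its underside; +y to its head. Round handle 20 mm wide, 21 high, y -92 to +50 mm; head 38 wide, 17 high, y +50 to +92. Grasp the handle across x near y = +10. Starts lying on top of the foam along the tape or socket insert, over its cut-out, head to the insert's +y.
- screwdriver: screwdriver lying, 195 mm long, 110 g. Origin: at underside height, half-way along; +y to the handle end. Yellow handle 27 mm thick, y +2 to +98 mm; blade 6 mm thick, 13 mm up, to y = -98. Grasp the handle across x near y = +50. Starts on top of the foam along the socket or tape insert, its handle over the cut-out, handle to the insert's +y.
- tape_measure: yellow pocket tape measure standing on its narrow edge: 34 mm thick (x -16 to +18), 69 mm long (y -33 to +36), 62 mm high, 250 g. Origin: on its underside. Grasp across the 34 mm. Starts on the floor of the ratchet's or the screwdriver's cut-out, its length along the insert.
- socket: steel socket of the ratchet, standing with its hexagon mouth up: 38 mm diameter, 45 mm high (33 mm diameter in the lowest 16 mm), 160 g. Origin: centre of its underside. Starts on the floor of the screwdriver's or the ratchet's cut-out.
- tray: dark steel tray 412 x 244 mm, walls 24 mm high, fixed. It holds four black foam inserts side by side, in changing order, each 98 x 236 x 28 mm with one cut-out 9 mm deep (grey floor). Insert frames: origin at the centre of the underside, 3 mm above the bench; +y along the 236 mm, towards the bench's front edge; x across; foam top z = 28 mm, cut-out floor z = 19 mm.
- foam_ratchet: fixed foam insert of the ratchet. Cut-out 200 mm long, centred: 34 mm wide for the handle from y = -100 to -15 mm, finger notch 80 mm wide from y = -15 to +35, 54 mm wide for the head from there to y = +100. Ratchet home: its origin at x = 0, y = 0 of the insert, on the floor, head to +y.
- foam_driver: fixed foam insert of the screwdriver. Cut-out 211 mm long, centred: 42 mm wide for the handle from y = -8 to +105 mm, then a slot 24 mm wide for the blade to y = -105. Screwdriver home: its origin at x = 0, y = 0 of the insert, on the floor, handle to +y.
- foam_tape: fixed foam insert of the tape measure. One rectangular cut-out, 83 mm across the insert (x) by 48 mm along it (y), centred at x = 0, y = +37 mm. Tape measure home: standing on its edge on the floor in the middle of it, its length across the insert, either way round.
- foam_socket: fixed foam insert of the socket. One round cut-out of 54 mm diameter centred at x = 0, y = +37 mm. Socket home: standing on the floor in the middle of it, mouth up.
- mat: empty black rubber mat 220 x 100 x 3 mm on the bench behind the tray, fixed: a free spot for setting down. Origin: centre of its underside, x along the 220 mm.
Mind the look-alikes: they are no part of the job. Several things have the shape of the tape_measure; the one meant has the colours described above.

How it is judged:
By the outcome, as a careful person would: the job done as asked, in the order asked, and still so for the second after the job is handed in, with the robot touching nothing.
It also fails if it takes over 131 s, if anything falls off the work surface, if the arm or the gripper's body presses on something with over 40 N, if the wrist force passes 120 N, or if a joint passes its speed limit or range.

### The arm

A 7-joint arm with a two-finger parallel gripper is mounted at the origin on a cart in front of the work surface, level with it; the furniture and walls round the work are solid. World frame = base frame: x ahead of the robot, y to its left, z up, the work surface at z = 0. Lengths are in mm, angles in degrees, forces in N, time in s.
With the tool pointing down it reaches from about 350 to 900 mm from the base axis. Payload 8.1 kg.
Tool frame: the origin (TCP) lies between the finger pads; the fingertips stand 8 mm ahead of it and the grasp point (between the pads) lies 11 mm behind it; z points along the fingers, y is the line along which they close (so a half turn about z gives the same grasp; the last joint's range is limited). The gripper opens to 92 mm and grips with 3 to 60 N. Pads are 19 mm wide; open, the fingers measure 130 mm over their backs; the gripper's body (75 mm by 190 mm) begins 47 mm behind the grasp point.
Start: joints at [-72.227, 24.895, 1.432, 90.138, -0.665, 64.973, -4.303], TCP at [250.762, 572.503, 234.742] pointing down, gripper open.
Joint ranges: [-149.89, 149.89], [-25.12, 119.58], [-72.63, 75.52], [4.76, 147.25], [-75.54, 255.54], [6.69, 114.76], [-157.13, 157.13]. Speed limits (degrees/s): [127.2, 127.2, 172.46, 172.46, 180, 180, 180].

### API

Orientations are given as [roll, pitch, yaw] about the fixed x, y, z axes, in that order (R = Rz(yaw) Ry(pitch) Rx(roll)).
In Python, from rig import ctrl, camera, camera_info, workorder gives the robot as it stands.
- The arm moves only by the shell command python3 -m inch 'ROWS' [FORCE]. ROWS is text: rows parted by semicolons, each of 7 numbers parted by spaces: the shift along the tool's x, y, z in mm, then the turn, a rotation vector about the tool's x, y, z in rad, then the finger opening in mm, from 0 to 91.8. A call has 1 to 20 rows; each row shifts and turns the commanded pose from where the row before left it, along the tool's axes as they then stand; what a row does not reach is not made up. A row lasts 1/8 s, in which the tool goes at most 62.5 mm and 10.7 degrees, less where a joint would pass 70% of its speed; a pose out of reach is approached as far as the arm can. A call with a gripper value outside its range is refused whole. The fingers move at their own pace and stop on an object; FORCE is the grip in N (left out, the last holds). Time passes only in rows, so rows that do not move let the fingers close. It gives the time, the measured TCP pose, the force, the opening and the grip force at its end, in the units of the state.
- ctrl.read_state(): the state, without advancing time (a new reading comes with each control period).
- camera(name): name is "scene" or "top"; returns the picture (384x512x3 uint8, blue, green, red); there is no depth.
- camera_info(name): a dict with "K" (3x3 intrinsics, pixels), "camera_from_world" (4x4, takes a point from world to camera coordinates). Camera axes: x right, y up, looking along -z (the intrinsics and any distortion apply to the point x, -y, -z); pixel columns grow to the right and rows downward; lengths in mm; the calibration is good to about 2 mm. A picture is of the moment at which its call begins. camera_info takes no time and is no camera call.
- workorder.finish_job(): hands the job in; it is judged then, once.
The state is a dict: "clock": time; "joints": joint angles; "joint_velocities": joint speeds; "tau": joint torques, N m; "eef_pos": TCP position; "tcp_rot": TCP orientation; "ft_force": force on the tool from outside, world axes, zero at the start; "torque": the same for the moment, N m; "gripper_width": finger opening in mm; "gripper_force": force on a finger pad.
Only numpy, scipy, OpenCV 4.12 (cv2) and the standard library are available. Lean on these libraries where they do the work, as an engineer would, in place of code of your own. Each camera call takes 0.05 s, during which the arm holds its last target. There are 200 camera calls.

## Working session

There is one attempt and no reset: what is moved stays moved. The work goes in short steps, Python scripts to look and compute and a shell command to move; the robot and the scene stay as the last step left them, time stands still between calls to the robot, and variables do not carry over. Pictures are saved under pics/ and viewed, at most 14 in all, crops included, and the job is handed in when it is done.

```bash
ls; mkdir -p pics; python3 - <<'E'
from rig import ctrl,camera,camera_info
import cv2,numpy as np
s=ctrl.read_state();print(s['clock'],s['eef_pos'],s['tcp_rot'],s['gripper_width'])
for n in('scene','top'):
    cv2.imwrite(f'pics/{n}0.png',camera(n)); i=camera_info(n);print({k:np.round(v,3).tolist() if k!='name' else v for k,v in i.items()})
E
```

```text
pics
0.0 [250.58498029 572.01788998 233.94768439] [-1.79910527e+02  8.52753320e-03  1.56343923e+02] 91.4600765481791
{'K': [[373.524, 0.0, 254.642], [0.0, 373.524, 195.696], [0.0, 0.0, 1.0]], 'camera_from_world': [[-0.631, -0.776, 0.008, 205.476], [0.557, -0.445, 0.701, -473.902], [-0.54, 0.447, 0.713, -439.254], [0.0, 0.0, 0.0, 1.0]]}
{'K': [[374.602, 0.0, 262.946], [0.0, 374.602, 197.493], [0.0, 0.0, 1.0]], 'camera_from_world': [[0.002, -1.0, -0.007, -224.503], [0.999, 0.002, 0.044, -593.648], [-0.044, -0.007, 0.999, -932.284], [0.0, 0.0, 0.0, 1.0]]}
```

View pics/scene0.png

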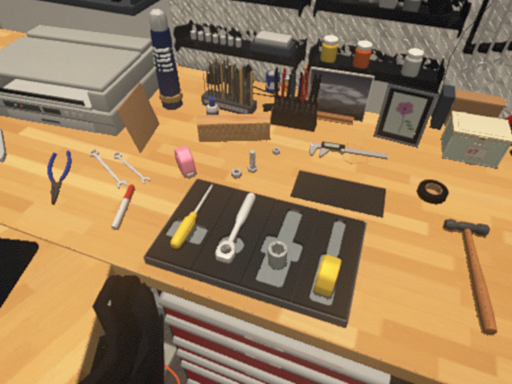

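View pics/top0.png

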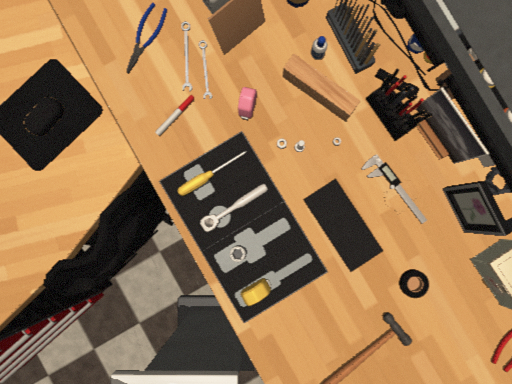

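The scene shows, from left to right: 
- The tape insert, with the yellow screwdriver on it (scene 183,235; top 198,183).
- The socket insert, with the ratchet on it (scene 237,225; top 232,208).
- The ratchet insert, with the socket in it (scene 278,250; top 238,254).
- The driver insert, with the yellow tape measure in it (scene 327,275; top 257,291).

**Look-alikes**
- The pink block (scene 185,162; top 247,102) is shaped like the tape measure but has the wrong colour.
- The red/white marker (top 175,115) resembles the screwdriver.
- The nuts near top 300,146 resemble the socket.

I choose the yellow tape measure and the tools inside the tray.

```bash
cat > h.py <<'E'
from rig import ctrl,camera,camera_info
import cv2,numpy as np
def ray(n,uv):
    i=camera_info(n);K=np.array(i['K']);T=np.array(i['camera_from_world']);R,t=T[:3,:3],T[:3,3]
    p=np.linalg.inv(K)@[uv[0],uv[1],1]; d=R.T@[p[0],-p[1],-p[2]]
    return -R.T@t,d
def onz(n,uv,z):
    c,d=ray(n,uv); return c+d*(z-c[2])/d[2]
def proj(n,P):
    i=camera_info(n);K=np.array(i['K']);T=np.array(i['camera_from_world'])
    c=T[:3,:3]@np.array(P,float)+T[:3,3]; q=K@[c[0],-c[1],-c[2]]; return q[:2]/q[2]
E
python3 - <<'E'
from h import *
im=cv2.imread('pics/top0.png')
# tray: dark + interior, hull
poly=np.array([[242,128],[156,181],[246,324],[332,270]])
m=np.zeros(im.shape[:2],np.uint8);cv2.fillConvexPoly(m,poly,255)
hsv=cv2.cvtColor(im,cv2.COLOR_BGR2HSV)
dark=((hsv[...,2]<70)&(m>0)).astype(np.uint8)
c=max(cv2.findContours(cv2.morphologyEx(dark,cv2.MORPH_CLOSE,np.ones((5,5))),0,2)[0],key=cv2.contourArea)
r=cv2.minAreaRect(c);b=cv2.boxPoints(r);print('tray',np.round(b,1).tolist(),np.round([onz('top',p,26)[:2] for p in b]).tolist())
w=np.array([onz('top',p,24)[:2] for p in b]);print(np.linalg.norm(np.diff(w,axis=0),axis=1),w.mean(0))
yel=((hsv[...,0]>18)&(hsv[...,0]<35)&(hsv[...,1]>150)&(hsv[...,2]>120)&(m>0)).astype(np.uint8)
gr=((hsv[...,1]<50)&(hsv[...,2]>75)&(m>0)).astype(np.uint8)
for n,k in(('yel',yel),('grey',gr)):
    for c in cv2.findContours(k,0,2)[0]:
        if cv2.contourArea(c)>25: r=cv2.minAreaRect(c);print(n,cv2.contourArea(c),np.round(r[0],1),np.round(r[1],1),round(r[2],1))
# mat
mm=np.zeros_like(m);cv2.fillConvexPoly(mm,np.array([[340,172],[296,196],[350,276],[390,250]]),255)
c=max(cv2.findContours(((hsv[...,2]<70)&(mm>0)).astype(np.uint8),0,2)[0],key=cv2.contourArea);b=cv2.boxPoints(cv2.minAreaRect(c))
w=np.array([onz('top',p,3)[:2] for p in b]);print('mat',np.round(w).tolist(),w.mean(0),np.linalg.norm(np.diff(w,axis=0),axis=1))
x=cv2.resize(im[125:325,150:400],None,fx=3,fy=3,interpolation=2);cv2.imwrite('pics/c1.png',x)
E
```

```text
tray [[159.60000610351562, 181.0], [242.10000610351562, 131.5], [326.3999938964844, 272.0], [243.89999389648438, 321.5]] [[634.0, 34.0], [759.0, -171.0], [410.0, -380.0], [289.0, -177.0]]
[240.69219868 407.18715443 236.42422003] [ 523.11109891 -173.26876233]
yel 376.0 [256.3 293.3] [15.9 28.3] 59.0
yel 312.5 [194.9 182.7] [10.2 38.6] 59.7
grey 622.0 [273.9 278.1] [17.3 86.7] 58.5
grey 1667.5 [252.9 243.2] [32.9 82. ] 59.0
grey 833.0 [232.8 205. ] [21.5 76.4] 49.8
grey 207.0 [204.  190.9] [11.8 20.1] 59.0
grey 158.5 [192.7 171.4] [10.3 19.7] 63.4
grey 85.5 [229.1 161.2] [ 3.2 39.4] 58.0
mat [[590.0, -326.0], [643.0, -407.0], [462.0, -525.0], [409.0, -444.0]] [ 526.16417155 -425.58787097] [ 96.68815822 216.67102752  95.79873464]
```

View pics/c1.png

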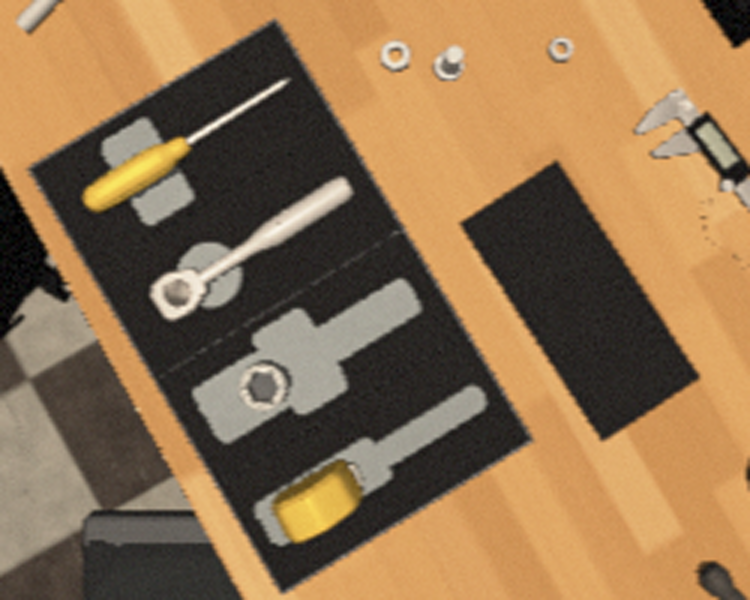

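Crop check: the yellow tape measure (crop 318,500), the socket mouth-up (265,385), the ratchet with its head at lower left (180,290) and the screwdriver with its handle at lower left (135,175) are all confirmed. Next I measure in the tray frame with both cameras.

```bash
cat >> h.py <<'E'
def masks(n,im,C=None,yaw=None):
    hsv=cv2.cvtColor(im,cv2.COLOR_BGR2HSV).astype(int);h,s,v=hsv[...,0],hsv[...,1],hsv[...,2]
    return dict(yel=(h>18)&(h<35)&(s>150)&(v>110),grey=(s<50)&(v>75),dark=(v<75)&(s<90))
def mapz(n,mask,z):
    v,u=np.nonzero(mask);i=camera_info(n);K=np.array(i['K']);T=np.array(i['camera_from_world']);R,t=T[:3,:3],T[:3,3]
    p=np.linalg.inv(K)@np.c_[u,v,np.ones(len(u))].T; d=R.T@(p*[[1],[-1],[-1]]); c=-R.T@t
    return (c[:,None]+d*(z-c[2])/d[2])[:2].T,u,v
E
python3 - <<'E'
from h import *
for n in('top','scene'):
    print(n,'cam at',ray(n,(0,0))[0].round())
    im=cv2.imread(f'pics/{n}0.png'); M=masks(n,im)
    # tray outline: project approximate corners grown
    C0=np.array([[634,34],[759,-171],[410,-380],[289,-177]],float);c=C0.mean(0)
    g=np.array([proj(n,[*(c+(p-c)*1.05),26]) for p in C0]).astype(np.int32)
    roi=np.zeros(im.shape[:2],np.uint8);cv2.fillConvexPoly(roi,g,1)
    d=cv2.morphologyEx((M['dark']&(roi>0)).astype(np.uint8),cv2.MORPH_OPEN,np.ones((3,3)))
    k=max(cv2.findContours(d,0,2)[0],key=cv2.contourArea)
    # outline mapped to z=26, rect
    bl=np.zeros_like(d);cv2.drawContours(bl,[k],-1,1,1);P,_,_=mapz(n,bl>0,25)
    r=cv2.minAreaRect(P.astype(np.float32));print('tray',np.round(r[0],1),np.round(r[1],1),round(r[2],1))
    th=np.radians(31.3);ex=np.array([np.cos(th),np.sin(th)]);ey=np.array([-ex[1],ex[0]]);O=np.array([523,-173.])
    lab,L=cv2.connectedComponents(((M['grey'])&(roi>0)).astype(np.uint8))
    P,u,v=mapz(n,(M['grey'])&(roi>0),19);l=L[v,u]
    for j in range(1,lab):
        q=(P[l==j]-O)@np.c_[ex,ey]
        if len(q)>40: print('grey x',np.percentile(q[:,0],[1,50,99]).round(1),'y',np.percentile(q[:,1],[0.5,50,99.5]).round(1),len(q), 'angle',round(np.degrees(np.arctan2(*np.linalg.svd(q-q.mean(0),full_matrices=False)[2][0])),1))
E
```

```text
top cam at [ 553. -230.  956.]
tray [ 523.4 -172.6] [405.1 237.4] 31.4
grey x [152.5 156.7 160.3] y [-102.6  -50.8   -5.3] 121 angle -0.7
grey x [169.3 181.2 193.4] y [13.3 37.  62. ] 183 angle 1.0
grey x [110.3 125.3 139.6] y [13.  37.8 62.6] 233 angle 0.5
grey x [26.4 53.  74.8] y [-100.2   24.1   88.2] 898 angle -1.9
grey x [-88.1 -50.  -11.8] y [-99.4  13.8 100.7] 1755 angle 0.1
grey x [-171.  -149.7 -130.1] y [-105.1  -16.8  106.6] 721 angle 1.7
scene cam at [156. 145. 644.]
tray [ 522.  -172.2] [294.5 238.2] 31.5
grey x [158.4 162.7 166.6] y [-120.2  -67.7  -27.4] 98 angle -0.3
grey x [27.6 56.8 76.7] y [-122.4   20.2   77.4] 1004 angle -3.2
grey x [-88.  -50.1 -11.9] y [-103.5   16.1   94.5] 2046 angle -0.2
grey x [178.2 185.3 192.8] y [ 9.8 35.1 55.4] 110 angle 0.5
grey x [-163.6 -150.6 -137.4] y [-112.   -58.6  -13.5] 455 angle -0.3
grey x [112.4 127.6 143.2] y [ 7.7 32.6 56. ] 253 angle -3.8
grey x [-172.6 -143.8 -128.6] y [ -5.9  87.4 100. ] 281 angle -18.7
grey x [-125.     0.6  150.8] y [116.6 119.1 121.3] 282 angle -90.2
```

```bash
cat >> h.py <<'E'
th=np.radians(31.4);ex=np.array([np.cos(th),np.sin(th)]);ey=np.array([-ex[1],ex[0]]);O=np.array([523.0,-172.3])
def tr(P): return (np.asarray(P)[...,:2]-O)@np.c_[ex,ey]
def wd(x,y): return O+x*ex+y*ey
def tray(n,mask,z,x0,x1,y0,y1,show=''):
    P,u,v=mapz(n,mask,z);q=tr(P);k=(q[:,0]>x0)&(q[:,0]<x1)&(q[:,1]>y0)&(q[:,1]<y1);q=q[k]
    _,(cxy),_=0,q.mean(0),0
    d=np.linalg.svd(q-q.mean(0),full_matrices=False)[2][0]
    print(n,show,'x',np.percentile(q[:,0],[1,50,99]).round(1),'y',np.percentile(q[:,1],[1,50,99]).round(1),'mean',cxy.round(1),'n',len(q),'ang-from-y',round((np.degrees(np.arctan2(-d[0],d[1]))+90)%180-90,1));return q
E
python3 - <<'E'
from h import *
for n in('top','scene'):
    M=masks(n,cv2.imread(f'pics/{n}0.png'))
    tray(n,M['yel'],81,-205,-110,-60,150,'tape81');tray(n,M['yel'],28,-205,-110,-60,150,'tape28')
    tray(n,M['yel'],41.5,110,205,-60,150,'driver')
    tray(n,M['grey'],41.5,145,205,-120,-20,'blade')
    im=cv2.imread(f'pics/{n}0.png');hsv=cv2.cvtColor(im,cv2.COLOR_BGR2HSV)
    # ratchet handle: bright
    b=(hsv[...,1]<60)&(hsv[...,2]>165)
    q=tray(n,b,38.5,5,100,-125,40,'ratchet handle');tray(n,b,38.5,5,110,-125,130,'ratchet all')
    for y0 in(-90,-60,-30,0,30): k=q[abs(q[:,1]-y0)<6];print(y0,k[:,0].mean().round(1) if len(k) else None,end=' ')
    print()
    # socket 
    tray(n,(hsv[...,2]>165)&(hsv[...,1]<60),64,-95,-10,-60,130,'socket bright')
    c,s=proj(n,[*wd(-50,45),64]),40
    x=im[int(c[1])-s:int(c[1])+s,int(c[0])-s:int(c[0])+s];cv2.imwrite(f'pics/s_{n}.png',cv2.resize(x,None,fx=5,fy=5,interpolation=2))
    print(c)
a=cv2.imread('pics/s_top.png');b=cv2.imread('pics/s_scene.png');cv2.imwrite('pics/s1.png',np.hstack([a,b]))
E
```

```text
top tape81 x [-167.6 -149.2 -131.7] y [17.  49.1 80.3] mean [-149.3   49. ] n 430 ang-from-y 3.2
top tape28 x [-177.4 -158.  -139.4] y [21.9 56.  89.1] mean [-158.    55.8] n 430 ang-from-y 3.2
top driver x [138.4 150.8 162.7] y [-2.6 45.  89.2] mean [150.8  44.9] n 357 ang-from-y -0.1
top blade x [148.3 153.3 200.5] y [-119.3  -63.   -21. ] mean [160.6 -65.4] n 133 ang-from-y 11.5
top ratchet handle x [27.3 52.3 72.2] y [-97.5 -20.   39.3] mean [ 51.8 -20.2] n 457 ang-from-y 1.6
top ratchet all x [27.3 51.9 71.6] y [-96.8  20.7  82. ] mean [51.3  3.7] n 649 ang-from-y 1.4
-90 53.5 -60 53.2 -30 52.2 0 51.7 30 50.2 
top socket bright x [-83.1 -47.2 -13.1] y [-57.6  12.   89. ] mean [-47.6  17.6] n 1134 ang-from-y -1.0
[235.93200163 254.36951637]
scene tape81 x [-169.2 -152.6 -136.4] y [ 37.2  77.8 116.7] mean [-152.5   77.6] n 735 ang-from-y -2.5
scene tape28 x [-171.2 -153.1 -135.4] y [-2.7 41.7 84.3] mean [-152.9   41.4] n 735 ang-from-y -2.5
scene driver x [137.2 150.5 164.1] y [-4.9 45.8 89.8] mean [150.6  45.1] n 446 ang-from-y 1.5
scene blade x [147.2 151.1 154.7] y [-99.8 -56.  -21.5] mean [151.  -57.3] n 84 ang-from-y 0.2
scene ratchet handle x [44.8 52.8 62.7] y [-105.2  -39.8   39. ] mean [ 52.9 -36.9] n 361 ang-from-y 1.6
scene ratchet all x [34.1 52.2 66.9] y [-104.5    0.5   79.4] mean [52.1 -2.1] n 559 ang-from-y 1.5
-90 54.3 -60 53.8 -30 52.8 0 51.2 30 50.9 
scene socket bright x [-66.8 -49.9 -32.8] y [23.1 40.7 58.4] mean [-49.9  40.6] n 116 ang-from-y 2.7
[276.59413669 249.93332487]
```

View pics/s1.png

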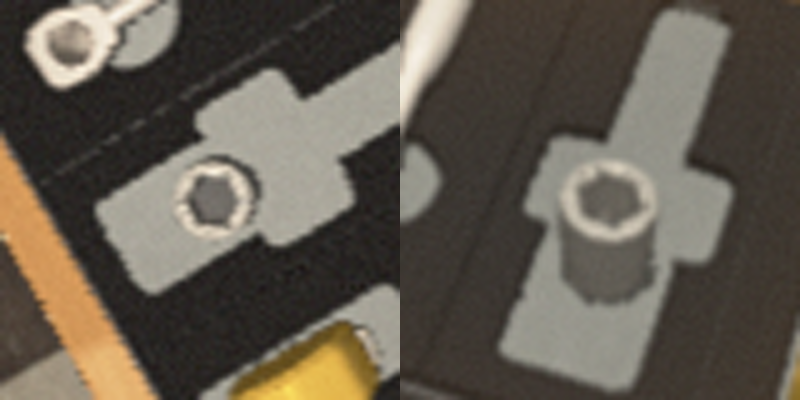

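Measured: tray centre (523,−172), x-axis yaw 31.4°, inserts at x = −151, −50, 50 and 151. Tools in tray coordinates:

| Tool | Position |
|---|---|
| Tape measure | (−151.5, 47) |
| Socket | (−50, 40) |
| Ratchet | (52, −8), 1.6° off axis |
| Screwdriver | (151, −6) |

The extents match the given sizes, so I start moving.

```bash
python3 -m inch '0 0 0 0 0 0.1523 60; 0 0 0 0 0 0.1523 60; 0 0 0 0 0 0.1523 60; 0 0 0 0 0 0.1523 60; -54.7 0.3 0 0 0 0 60; -54.7 0.3 0 0 0 0 60; -54.7 0.3 0 0 0 0 60; -54.7 0.3 0 0 0 0 60; -54.7 0.3 0 0 0 0 60; -54.7 0.3 0 0 0 0 60; -54.7 0.3 0 0 0 0 60; -54.7 0.3 0 0 0 0 60' 25
cat >> h.py <<'E'
def to(x,y,z,yaw=0):
    "delta in tool axes from measured TCP to tray point (x,y) world z; yaw: tray-relative extra"
    s=ctrl.read_state();p=tr(s['eef_pos']);a=np.radians(s['tcp_rot'][2])
    d=wd(x,y)-np.array(s['eef_pos'][:2]);tx=np.array([np.cos(a),np.sin(a)]);ty=np.array([np.sin(a),-np.cos(a)])
    dy=(s['tcp_rot'][2]-(121.4+yaw)+180)%360-180
    print('t',round(s['clock'],2),'tray',p.round(1),'z',round(s['eef_pos'][2],1),'rpy',np.round(s['tcp_rot'],1),'w',round(s['gripper_width'],1),'F',np.round(s['ft_force'],1),'joints',np.round(s['joints']))
    print('delta tool',(d@tx).round(1),(d@ty).round(1),round(s['eef_pos'][2]-z,1),'turn z',round(np.radians(dy),4))
E
python3 -c "
from h import *
to(-151.5,47,150)"
```

```text
clock: 1.6
eef_pos: [481.6, 198.8, 234.6]
tcp_rot: [-180.0, -0.0, 121.5]
ft_force: [0.5, 1.2, -0.7]
gripper_width: 60.2
gripper_force: 0.0
t 1.6 tray [158.  338.3] z 234.6 rpy [-180.    -0.   121.5] w 60.2 F [ 0.5  1.2 -0.7] joints [-43.  15.  19. 106.  -6.  60.   9.]
delta tool -291.1 -309.7 84.6 turn z 0.0009
```

```bash
python3 -m inch '-36.4 -38.7 10.5 0 0 0 60; -36.4 -38.7 10.5 0 0 0 60; -36.4 -38.7 10.5 0 0 0 60; -36.4 -38.7 10.5 0 0 0 60; -36.4 -38.7 10.5 0 0 0 60; -36.4 -38.7 10.5 0 0 0 60; -36.4 -38.7 10.5 0 0 0 60; -36.4 -38.7 10.5 0 0 0 60; 0 0 0 0 0 0 60'
python3 -c "
from h import *
to(-151.5,47,44)
im=np.hstack([camera('top')[200:380,130:330],camera('scene')[170:350,230:430]]);cv2.imwrite('pics/g1.png',cv2.resize(im,None,fx=2,fy=2,interpolation=2))"
```

```text
clock: 2.72
eef_pos: [366.7, -213.0, 150.3]
tcp_rot: [-179.9, 0.0, 121.0]
ft_force: [-0.0, 0.6, 0.6]
gripper_width: 60.1
gripper_force: 0.0
t 2.73 tray [-154.6   46.7] z 150.3 rpy [-179.9    0.   121. ] w 60.1 F [-0.   0.6  0.6] joints [ -4.  13.  33. 125. -10.  45.  66.]
delta tool 0.3 3.1 106.3 turn z -0.0065
```

View pics/g1.png

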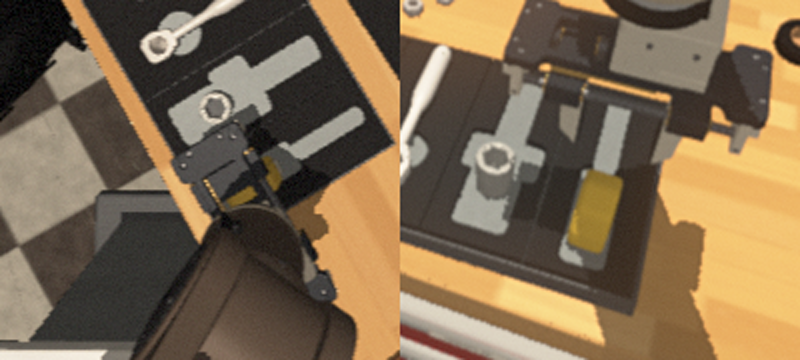

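The picture shows the fingers straddling the tape measure across x (tape at about 595,215 in the scene half). I go down and grip.

```bash
python3 -m inch '0.2 3.1 26 0 0 -0.006 60; 0 0 30 0 0 0 60; 0 0 30 0 0 0 60; 0 0 20 0 0 0 60; 0 0 0 0 0 0 60; 0 0 0 0 0 0 20; 0 0 0 0 0 0 20; 0 0 0 0 0 0 20; 0 0 0 0 0 0 20; 0 0 0 0 0 0 20; 0 0 0 0 0 0 20; 0 0 0 0 0 0 20' 25
python3 -c "
from h import *
to(-20,-250,150)"
```

```text
clock: 4.32
eef_pos: [371.7, -207.9, 45.3]
tcp_rot: [179.9, 0.0, 121.8]
ft_force: [-1.4, 0.1, 7.3]
gripper_width: 34.1
gripper_force: 25.0
t 4.33 tray [-147.7   48.4] z 45.3 rpy [179.9   0.  121.8] w 34.1 F [-1.4  0.1  7.3] joints [  3.  25.  25. 130. -21.  29.  76.]
delta tool -299.2 125.9 -104.7 turn z 0.0063
```

```bash
python3 -m inch '0 0 -20 0 0 0 20; 0 0 -30 0 0 0 20; 0 0 -30 0 0 0 20; -30 2 0 0 0 0 20; -50 4 0 0 0 0 20; -50 4 0 0 0 0 20; -50 4 0 0 0 0 20; -50 4 0 0 0 0 20; -36 2 0 0 0 0 20; 0 0 0 0 0 0 20; 0 0 0 0 0 0 20; 0 0 0 0 0 0 20' 25
python3 -c "
from h import *
to(-129,-218,30.5)"
```

```text
clock: 5.82
eef_pos: [528.0, -422.0, 124.6]
tcp_rot: [180.0, -0.1, 121.8]
ft_force: [0.1, 0.3, -1.9]
gripper_width: 33.7
gripper_force: 25.0
t 5.83 tray [-125.8 -215.8] z 124.6 rpy [ 1.800e+02 -1.000e-01  1.218e+02] w 33.7 F [ 0.1  0.3 -1.9] joints [ 16.  38.  30.  91. -21.  57.  84.]
delta tool -2.2 -3.2 94.1 turn z 0.0072
```

```bash
python3 -m inch '-2 -3 30 0 0 0 20; 0 0 30 0 0 0 20; 0 0 20 0 0 0 20; 0 0 8 0 0 0 20; 0 0 4 0 0 0 20; 0 0 0 0 0 0 20; 0 0 0 0 0 0 20' 25
python3 -c "
from h import *
to(-129,-218,29.3)"
```

```text
clock: 6.7
eef_pos: [527.4, -427.0, 33.6]
tcp_rot: [180.0, 0.1, 121.8]
ft_force: [-0.2, -0.2, -2.6]
gripper_width: 33.6
gripper_force: 25.0
t 6.7 tray [-128.9 -219.7] z 33.6 rpy [1.800e+02 1.000e-01 1.218e+02] w 33.6 F [-0.2 -0.2 -2.6] joints [ 18.  44.  27.  94. -24.  48.  87.]
delta tool 1.7 -0.1 4.3 turn z 0.0068
```

```bash
python3 -m inch '0 0 2 0 0 0 20; 0 0 1.5 0 0 0 20; 0 0 0 0 0 0 20; 0 0 0 0 0 0 20' 25
```

```text
clock: 7.2
eef_pos: [526.9, -426.6, 29.2]
tcp_rot: [-180.0, -0.0, 121.8]
ft_force: [-0.4, -0.4, -2.8]
gripper_width: 34.3
gripper_force: 25.0
```

```bash
python3 -m inch '0 0 0.8 0 0 0 20; 0 0 0 0 0 0 20; 0 0 0 0 0 0 20' 25
```

```text
clock: 7.58
eef_pos: [527.0, -426.6, 28.4]
tcp_rot: [180.0, -0.0, 121.8]
ft_force: [0.7, -0.0, -3.6]
gripper_width: 34.0
gripper_force: 25.0
```

```bash
python3 -m inch '0 0 1 0 0 0 20; 0 0 0 0 0 0 20; 0 0 0 0 0 0 20' 25; python3 -m inch '0 0 1 0 0 0 20; 0 0 0 0 0 0 20; 0 0 0 0 0 0 20' 25
```

```text
clock: 7.95
eef_pos: [526.9, -426.6, 27.4]
tcp_rot: [180.0, -0.0, 121.8]
ft_force: [-0.0, 0.3, -3.5]
gripper_width: 33.9
gripper_force: 25.0
clock: 8.32
eef_pos: [527.0, -426.7, 26.5]
tcp_rot: [180.0, 0.0, 121.8]
ft_force: [-0.6, 0.7, -2.0]
gripper_width: 34.2
gripper_force: 25.0
```

```bash
python3 -m inch '0 0 1 0 0 0 20; 0 0 0 0 0 0 20; 0 0 0 0 0 0 20' 25; python3 -c "
from h import *
im=np.hstack([camera('top')[180:340,270:470],camera('scene')[140:300,250:450]]);cv2.imwrite('pics/g2.png',cv2.resize(im,None,fx=2,fy=2,interpolation=2))"
```

```text
clock: 8.7
eef_pos: [527.0, -426.7, 26.4]
tcp_rot: [180.0, 0.0, 121.8]
ft_force: [-2.3, 2.1, 7.7]
gripper_width: 34.0
gripper_force: 25.0
```

View pics/g2.png

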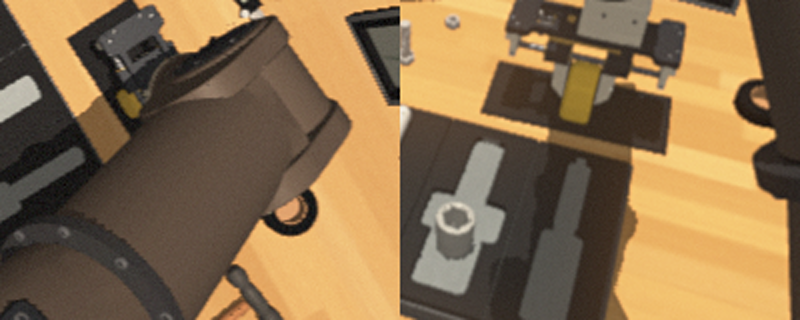

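The tape measure stands on the mat (scene half 580,90), in contact at 7.7 N. I let go and move to the screwdriver.

```bash
python3 -m inch '0 0 0 0 0 0 60; 0 0 0 0 0 0 60; 0 0 0 0 0 0 60; 0 0 0 0 0 0 60; 0 0 -20 0 0 0 60; 0 0 -40 0 0 0 60; 0 0 -40 0 0 0 60; 37 39.5 0 0 0 0.007 55; 37 39.5 0 0 0 0 55; 37 39.5 0 0 0 0 55; 37 39.5 0 0 0 0 55; 37 39.5 0 0 0 0 55; 37 39.5 0 0 0 0 55; 37 39.5 0 0 0 0 55;0 0 0 0 0 0 55;0 0 0 0 0 0 55;0 0 0 0 0 0 55' 25
python3 -c "
from h import *
to(150.7,44,38.5)
n='scene'
im=camera(n);M=masks(n,im);tray(n,M['yel'],41.5,110,205,-60,150,'driver');tray(n,M['yel'],65,-240,-40,-290,-130,'tape65');tray(n,M['yel'],3,-240,-40,-290,-130,'tape3')
n='top'
im=camera(n);M=masks(n,im);tray(n,M['yel'],65,-240,-40,-290,-130,'tape65');tray(n,M['yel'],3,-240,-40,-290,-130,'tape3')
"
```

```text
clock: 10.92
eef_pos: [627.6, -63.4, 126.2]
tcp_rot: [180.0, 0.1, 121.2]
ft_force: [-0.8, 0.5, 0.0]
gripper_width: 55.2
gripper_force: 0.0
t 10.93 tray [146.   38.5] z 126.2 rpy [1.800e+02 1.000e-01 1.212e+02] w 55.2 F [-0.8  0.5  0. ] joints [-19.  34.  31.  98. -20.  54.  51.]
delta tool 5.5 4.7 87.7 turn z -0.0028
scene driver x [137.1 150.1 163.6] y [-4.  47.4 90.9] mean [150.2  46.6] n 441 ang-from-y 1.6h.py:24: RuntimeWarning: Mean of empty slice.
  _,(cxy),_=0,q.mean(0),0
  ret = um.true_divide(
h.py:25: RuntimeWarning: Mean of empty slice.
  d=np.linalg.svd(q-q.mean(0),full_matrices=False)[2][0]
Traceback (most recent call last):
  File "h.py", line 25, in tray
    d=np.linalg.svd(q-q.mean(0),full_matrices=False)[2][0]
      ~~~~~~~~~~~~~~~~~~~~~~~~~~~~~~~~~~~~~~~~~~~~~~~~~^^^
IndexError: index 0 is out of bounds for axis 0 with size 0
```

```bash
python3 -m inch '5.5 4.6 20 0 0 0 55; 0 0 30 0 0 0 55; 0 0 25 0 0 0 55; 0 0 13 0 0 0 55; 0 0 0 0 0 0 55; 0 0 0 0 0 0 15; 0 0 0 0 0 0 15; 0 0 0 0 0 0 15; 0 0 0 0 0 0 15; 0 0 0 0 0 0 15; 0 0 0 0 0 0 15; 0 0 0 0 0 0 15' 30
python3 -c "
from h import *
to(150.7,44,38.5)
n='top'
im=camera(n);M=masks(n,im);tray(n,M['yel'],65,-240,-40,-290,-130,'tape65');tray(n,M['yel'],3,-240,-40,-290,-130,'tape3')
"
```

```text
clock: 12.48
eef_pos: [629.1, -54.3, 37.7]
tcp_rot: [180.0, 0.0, 121.4]
ft_force: [-0.2, 0.2, 6.0]
gripper_width: 25.1
gripper_force: 30.0
t 12.47 tray [152.   45.4] z 37.7 rpy [180.    0.  121.4] w 25.1 F [-0.2  0.2  6. ] joints [-18.  40.  27. 102. -25.  45.  53.]
delta tool -1.4 -1.3 -0.8 turn z -0.0004
top tape65 x [-146.8 -127.8 -108. ] y [-238.2 -207.3 -175.6] mean [-127.6 -207.3] n 431 ang-from-y -2.2
top tape3 x [-156.7 -136.3 -115.1] y [-250.3 -217.2 -183.3] mean [-136.2 -217.3] n 431 ang-from-y -2.2
```

The finger width is 25 mm, so the handle is gripped, but this low the fingertips would hit the foam when I set it down. I regrip 8.5 mm higher.

```bash
python3 -m inch '0 0 0 0 0 0 45; 0 0 0 0 0 0 45; 0 0 0 0 0 0 45; -1.4 -0.8 -8.5 0 0 0 45; 0 0 0 0 0 0 45; 0 0 0 0 0 0 15; 0 0 0 0 0 0 15; 0 0 0 0 0 0 15; 0 0 0 0 0 0 15; 0 0 0 0 0 0 15; 0 0 0 0 0 0 15' 40
python3 -m inch '0 0 -20 0 0 0 15; 0 0 -30 0 0 0 15; 0 0 -30 0 0 0 15;0 0 0 0 0 0 15;0 0 0 0 0 0 15;0 0 0 0 0 0 15'
python3 -c "
from h import *
to(-150.8,51,46)
for n in('scene','top'):
  im=camera(n);M=masks(n,im);tray(n,M['yel'],121,110,205,-60,150,'driver');tray(n,M['grey'],121,140,165,-130,-20,'blade')
"
```

```text
clock: 13.9
eef_pos: [628.8, -55.9, 45.9]
tcp_rot: [-180.0, -0.0, 121.4]
ft_force: [-0.5, 0.4, 0.1]
gripper_width: 25.1
gripper_force: 40.0
clock: 14.65
eef_pos: [628.2, -55.8, 125.1]
tcp_rot: [-179.9, -0.1, 121.4]
ft_force: [-0.5, -0.4, -1.5]
gripper_width: 24.9
gripper_force: 40.0
t 14.65 tray [150.5  44.7] z 125.1 rpy [-1.799e+02 -1.000e-01  1.214e+02] w 24.9 F [-0.5 -0.4 -1.5] joints [-20.  34.  31.  98. -21.  54.  50.]
delta tool 6.2 -301.3 79.1 turn z -0.0003
scene driver x [136.3 151.2 164.1] y [28.8 64.5 92.2] mean [150.8  63.5] n 293 ang-from-y 12.7
scene blade x [150.4 150.4 150.4] y [-92.1 -92.1 -92.1] mean [150.4 -92.1] n 1 ang-from-y -90.0
top driver x [143.9 152.5 160.7] y [-3.4  7.5 19.5] mean [152.2   7.6] n 65 ang-from-y -21.4
top blade x [144.8 151.6 155.4] y [-114.5  -61.6  -21.2] mean [151.4 -62.5] n 130 ang-from-y -0.1
```

```bash
python3 -m inch '1 -30 0 0 0 0 15;1 -50 0 0 0 0 15;1 -50 0 0 0 0 15;1 -50 0 0 0 0 15;1 -50 0 0 0 0 15;1 -50 0 0 0 0 15;0 -21.3 0 0 0 0 15;0 0 0 0 0 0 15;0 0 0 0 0 0 15;0 0 0 0 0 0 15;0 0 0 0 0 0 15'
python3 -c "
from h import *
to(-150.8,50.7,37)
n='scene'
im=camera(n);M=masks(n,im);tray(n,M['yel'],121,-205,-110,-60,150,'driver');tray(n,M['grey'],121,-170,-130,-130,-20,'blade')
"
```

```text
clock: 16.12
eef_pos: [369.1, -207.3, 125.8]
tcp_rot: [-180.0, 0.0, 121.5]
ft_force: [0.9, -0.1, -0.8]
gripper_width: 25.1
gripper_force: 40.0
t 16.12 tray [-149.6   50.3] z 125.8 rpy [-180.     0.   121.5] w 25.1 F [ 0.9 -0.1 -0.8] joints [ -7.  16.  35. 127. -14.  41.  70.]
delta tool 0.4 -1.2 88.8 turn z 0.001
scene driver x [-162.1 -150.6 -138.8] y [ 2.6 57.3 96. ] mean [-150.6   56.4] n 506 ang-from-y 0.5
scene blade x [-169.6 -151.1 -130.7] y [-117.7  -55.4  -20.5] mean [-150.9  -58.5] n 406 ang-from-y -0.9
```

```bash
python3 -m inch '1 -0.8 25 0 0 0 15;0 0 30 0 0 0 15;0 0 20 0 0 0 15;0 0 6 0 0 0 15;0 0 3 0 0 0 15;0 0 2 0 0 0 15;0 0 0 0 0 0 15;0 0 0 0 0 0 15'
python3 -c "
from h import *
to(-150.8,50.7,37)"
```

```text
clock: 17.18
eef_pos: [367.6, -207.3, 40.3]
tcp_rot: [180.0, 0.0, 121.4]
ft_force: [-0.4, 0.3, -1.4]
gripper_width: 24.9
gripper_force: 40.0
t 17.18 tray [-150.9   51.1] z 40.3 rpy [180.    0.  121.4] w 24.9 F [-0.4  0.3 -1.4] joints [  1.  25.  27. 131. -25.  28.  79.]
delta tool -0.4 0.1 3.3 turn z -0.0002
```

```bash
python3 -m inch '0 0 1.5 0 0 0 15;0 0 1 0 0 0 15;0 0 0.8 0 0 0 15;0 0 0 0 0 0 15;0 0 0 0 0 0 15'
```

```text
clock: 17.8
eef_pos: [367.5, -207.1, 37.8]
tcp_rot: [179.9, -0.0, 121.4]
ft_force: [-5.8, 4.4, 31.4]
gripper_width: 24.9
gripper_force: 40.0
```

```bash
python3 -m inch '0 0 -0.7 0 0 0 15;0 0 0 0 0 0 15;0 0 0 0 0 0 40;0 0 0 0 0 0 45;0 0 0 0 0 0 45;0 0 0 0 0 0 45;0 0 -30 0 0 0 45;0 0 -40 0 0 0 45;0 0 -40 0 0 0 55;-40 0 0 0 0 0 55;-50 0 0 0 0 0 55;-50 0 0 0 0 0 55;0 0 0 0 0 0 55;0 0 0 0 0 0 55;0 0 0 0 0 0 55'
python3 -c "
from h import *
to(-129,-218,50)
for n in('scene','top'):
  im=camera(n);M=masks(n,im);tray(n,M['yel'],32.5,-205,-110,-60,150,'driver');cv2.imwrite(f'pics/d_{n}.png',im)
  try: tray(n,M['yel'],65,-240,-40,-310,-130,'tape65')
  except Exception: pass
a=cv2.imread('pics/d_top.png')[170:330,150:350];b=cv2.imread('pics/d_scene.png')[150:310,220:420]
cv2.imwrite('pics/d1.png',cv2.resize(np.hstack([a,b]),None,fx=2,fy=2,interpolation=2))"
```

```text
clock: 19.68
eef_pos: [439.7, -325.7, 147.1]
tcp_rot: [180.0, -0.1, 121.4]
ft_force: [0.4, 0.1, 0.7]
gripper_width: 55.0
gripper_force: 0.0
t 19.68 tray [-151.   -87.5] z 147.1 rpy [ 1.800e+02 -1.000e-01  1.214e+02] w 55.0 F [0.4 0.1 0.7] joints [  5.  26.  36. 109. -19.  51.  82.]
delta tool -130.5 21.9 97.1 turn z 0.0003
scene driver x [-163.4 -151.7 -140. ] y [ 1.6 53.3 95.9] mean [-151.7   52.3] n 502 ang-from-y 0.6
scene tape65 x [-148.2 -133.1 -117.1] y [-223.1 -174.8 -131.4] mean [-133.1 -175.3] n 395 ang-from-y -1.2
top driver x [-162.9 -151.  -139.3] y [ 5.8 52.  94.5] mean [-151.1   51.6] n 337 ang-from-y 1.1
top tape65 x [-146.8 -127.6 -108.3] y [-238.2 -207.3 -175.6] mean [-127.5 -207.3] n 432 ang-from-y -2.1
```

View pics/d1.png

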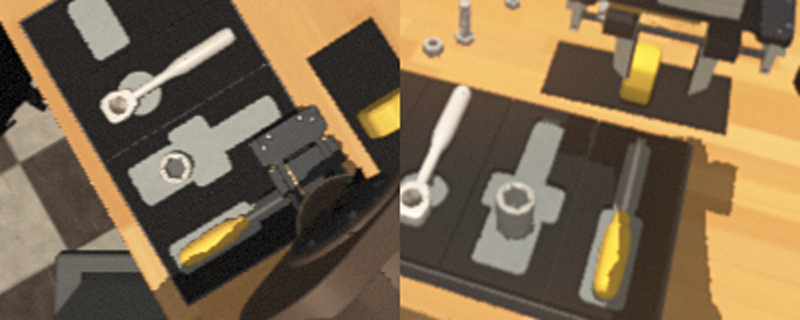

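The screwdriver lies in its cut-out (scene half 612,255). The tape measure stands on the mat at about (−130, −219), so I fetch it.

```bash
python3 -m inch '-44 7.3 0 0 0 0 60; -44 7.3 0 0 0 0 60; -44 7 0 0 0 0 60;0 0 20 0 0 0 60;0 0 30 0 0 -0.005 60;0 0 30 0 0 0 60;0 0 30 0 0 0 60;0 0 10 0 0 0 60;0 0 0 0 0 0 60; 0 0 0 0 0 0 20; 0 0 0 0 0 0 20; 0 0 0 0 0 0 20; 0 0 0 0 0 0 20; 0 0 0 0 0 0 20; 0 0 0 0 0 0 20; 0 0 0 0 0 0 20' 40
python3 -m inch '0 0 -20 0 0 0 20; 0 0 -35 0 0 0 20; 0 0 -40 0 0 0 20;0 0 0 0 0 0 20;0 0 0 0 0 0 20;0 0 0 0 0 0 20'
python3 -c "
from h import *
to(149.3,36.7,122)"
```

```text
clock: 21.78
eef_pos: [527.7, -428.5, 28.0]
tcp_rot: [180.0, 0.0, 121.7]
ft_force: [-0.8, 0.8, 5.4]
gripper_width: 34.1
gripper_force: 40.0
clock: 22.52
eef_pos: [526.8, -427.5, 121.1]
tcp_rot: [-180.0, -0.1, 121.7]
ft_force: [0.1, -0.5, -4.0]
gripper_width: 34.0
gripper_force: 39.9
t 22.52 tray [-129.7 -219.8] z 121.1 rpy [-1.800e+02 -1.000e-01  1.217e+02] w 34.0 F [ 0.1 -0.5 -4. ] joints [ 14.  39.  34.  91. -24.  58.  87.]
delta tool 255.2 280.2 -0.9 turn z 0.0047
```

```bash
python3 -m inch '30 33 0 0 0 0 20;37 40.5 0 0 0 0 20;37 40.5 0 0 0 0 20;37 40.5 0 0 0 0 20;37 40.5 0 0 0 0 20;37 40.5 0 0 0 0 20;40 45 0 0 0 0 20;0 0 0 0 0 0.1745 20;0 0 0 0 0 0.1745 20;0 0 0 0 0 0.1745 20;0 0 0 0 0 0.1745 20;0 0 0 0 0 0.1745 20;0 0 0 0 0 0.1745 20;0 0 0 0 0 0.1745 20;0 0 0 0 0 0.1745 20;0 0 0 0 0 0.1745 20;0 0 0 0 0 0.0047 20;0 0 0 0 0 0 20;0 0 0 0 0 0 20'
python3 -c "
from h import *
to(149.3,36.7,44,-90)
for n in('scene','top'):
  M=masks(n,camera(n))
  for z in(97,128,159):
    try:tray(n,M['yel'],z,90,230,-60,150,'tape%d'%z)
    except Exception: pass"
```

```text
clock: 24.9
eef_pos: [632.2, -64.0, 122.2]
tcp_rot: [-180.0, -0.0, 31.5]
ft_force: [0.1, 0.0, -3.2]
gripper_width: 33.6
gripper_force: 39.9
t 24.9 tray [149.6  35.6] z 122.2 rpy [-180.    -0.    31.5] w 33.6 F [ 0.1  0.  -3.2] joints [-34.  44.  59.  99. -42.  62. -20.]
delta tool -0.3 -1.1 78.2 turn z 0.0024
top tape97 x [125.2 128.9 132.4] y [29.5 41.5 53.1] mean [129.   41.6] n 32 ang-from-y -1.9
top tape128 x [120.5 124.1 127.5] y [26.1 37.7 48.8] mean [124.2  37.8] n 32 ang-from-y -1.9
top tape159 x [115.8 119.3 122.5] y [22.8 33.9 44.6] mean [119.4  34. ] n 32 ang-from-y -1.9h.py:24: RuntimeWarning: Mean of empty slice.
  _,(cxy),_=0,q.mean(0),0
  ret = um.true_divide(
h.py:25: RuntimeWarning: Mean of empty slice.
  d=np.linalg.svd(q-q.mean(0),full_matrices=False)[2][0]
```

```bash
python3 -m inch '-0.3 -1.1 20 0 0 0 20;0 0 25 0 0 0 20;0 0 16 0 0 0 20;0 0 0 0 0 0 20;0 0 0 0 0 0 20'
python3 -c "
from h import *
to(149.3,36.7,44,-90)
a=camera('top');b=camera('scene')
for n,i in(('top',a),('scene',b)):
  hsv=cv2.cvtColor(i,cv2.COLOR_BGR2HSV).astype(int);m=(hsv[...,0]>15)&(hsv[...,0]<38)&(hsv[...,1]>150)&(hsv[...,2]>50)
  for z in(36,50,95): tray(n,m,z,90,230,-10,85,'tape%d'%z)
cv2.imwrite('pics/t1.png',cv2.resize(np.hstack([a[130:230,150:275],b[180:280,130:255]]),None,fx=3,fy=3,interpolation=2))"
```

```text
clock: 25.62
eef_pos: [631.8, -63.6, 61.8]
tcp_rot: [180.0, -0.0, 31.4]
ft_force: [-0.0, 0.5, -1.9]
gripper_width: 33.6
gripper_force: 39.9
t 25.62 tray [149.5  36.2] z 61.8 rpy [180.   -0.   31.4] w 33.6 F [-0.   0.5 -1.9] joints [-32.  48.  55. 101. -46.  57. -17.]
delta tool -0.2 -0.5 17.8 turn z 0.0001
top tape36 x [124.5 128.4 132.5] y [26.2 41.1 53.4] mean [128.3  40.9] n 36 ang-from-y -3.7
top tape50 x [122.6 126.4 130.4] y [24.8 39.5 51.6] mean [126.3  39.3] n 36 ang-from-y -3.7
top tape95 x [116.2 119.9 123.7] y [20.4 34.3 45.8] mean [119.8  34.1] n 36 ang-from-y -3.7h.py:24: RuntimeWarning: Mean of empty slice.
  _,(cxy),_=0,q.mean(0),0
  ret = um.true_divide(
h.py:25: RuntimeWarning: Mean of empty slice.
  d=np.linalg.svd(q-q.mean(0),full_matrices=False)[2][0]
Traceback (most recent call last):
  File "h.py", line 25, in tray
    d=np.linalg.svd(q-q.mean(0),full_matrices=False)[2][0]
      ~~~~~~~~~~~~~~~~~~~~~~~~~~~~~~~~~~~~~~~~~~~~~~~~~^^^
IndexError: index 0 is out of bounds for axis 0 with size 0
```

```bash
python3 -m inch '-0.2 -0.4 6 0 0 0 20;0 0 6 0 0 0 20;0 0 4 0 0 0 20;0 0 0 0 0 0 20;0 0 0 0 0 0 20'; python3 -m inch '0 0 1 0 0 0 20;0 0 1 0 0 0 20;0 0 0 0 0 0 20;0 0 0 0 0 0 20'
```

```text
clock: 26.35
eef_pos: [630.9, -62.8, 46.9]
tcp_rot: [-179.9, -0.1, 31.4]
ft_force: [-8.3, 3.4, 18.3]
gripper_width: 34.0
gripper_force: 40.0
clock: 26.85
eef_pos: [631.0, -62.8, 46.8]
tcp_rot: [-179.9, -0.1, 31.4]
ft_force: [-13.8, 7.3, 38.9]
gripper_width: 33.6
gripper_force: 40.0
```

```bash
python3 -m inch '0 0 -2 0 0 0 20;0 0 0 0 0 0 20;0 0 0 0 0 0 20'
python3 -m inch '0 0 0 0 0 0 56;0 0 0 0 0 0 56;0 0 0 0 0 0 56;0 0 0 0 0 0 56;0 0 -30 0 0 0 56;0 0 -40 0 0 0 56;0 0 -40 0 0 0 56;0 60 0 0 0 0 56;0 60 0 0 0 0 56;0 60 0 0 0 0 56;0 0 0 0 0 0 56;0 0 0 0 0 0 56'
python3 -c "
from h import *
to(-49.5,40.5,44,-90)
a=camera('top');b=camera('scene')
cv2.imwrite('pics/t_top.png',a);cv2.imwrite('pics/t_scene.png',b)
cv2.imwrite('pics/t1.png',cv2.resize(np.hstack([a[130:270,140:270],b[160:300,140:270]]),None,fx=3,fy=3,interpolation=2))
for n,i in(('top',a),('scene',b)):
  M=masks(n,i)
  for z in(28,81): 
    try: tray(n,M['yel'],z,80,230,-40,115,'tape%d'%z)
    except Exception: pass"
```

```text
clock: 27.22
eef_pos: [631.0, -62.8, 46.9]
tcp_rot: [-179.9, -0.1, 31.4]
ft_force: [-7.9, 3.6, 17.9]
gripper_width: 34.2
gripper_force: 40.0
clock: 28.72
eef_pos: [724.6, -216.6, 154.8]
tcp_rot: [-180.0, 0.0, 31.4]
ft_force: [0.2, -0.3, 0.2]
gripper_width: 55.9
gripper_force: 0.0
t 28.73 tray [ 149.  -142.9] z 154.8 rpy [-180.     0.    31.4] w 55.9 F [ 0.2 -0.3  0.2] joints [-14.  51.  56.  76. -42.  74. -16.]
delta tool -198.6 -183.3 110.8 turn z -0.0003
top tape28 x [124.6 141.4 156.8] y [22.4 40.3 60.7] mean [141.1  40.4] n 191 ang-from-y -1.4
top tape81 x [117.2 133.  147.6] y [17.4 34.3 53.6] mean [132.8  34.4] n 191 ang-from-y -1.4
scene tape28 x [124.8 169.8 206. ] y [-13.5  22.2  56.1] mean [167.5  23. ] n 560 ang-from-y 59.2
scene tape81 x [101.3 142.5 175.5] y [27.4 60.1 91. ] mean [140.4  60.8] n 560 ang-from-y 59.2
```

View pics/t1.png

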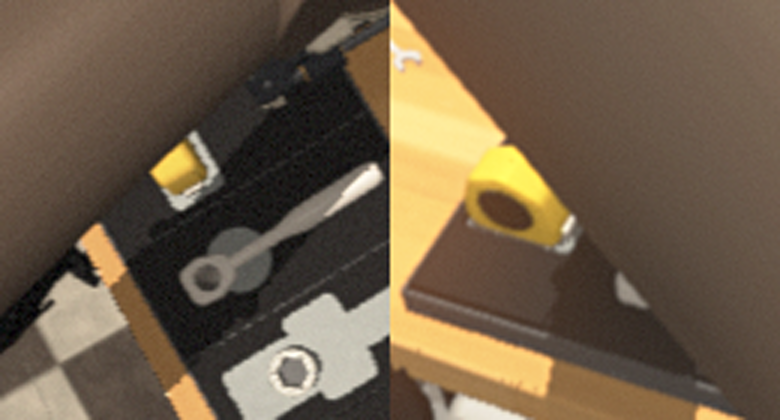

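The tape measure appears to sit inside its cut-out, with grey floor visible around it (left half 185,175). I check it once the arm is clear, and go to the socket next.

```bash
python3 -m inch '0 0 0 0 0 -0.1745 70;0 0 0 0 0 -0.1745 70;0 0 0 0 0 -0.1745 70;0 0 0 0 0 -0.1745 70;0 0 0 0 0 -0.1745 70;0 0 0 0 0 -0.1745 70;0 0 0 0 0 -0.1745 70;0 0 0 0 0 -0.1745 70;0 0 0 0 0 -0.1748 70;31 -33 0 0 0 0 70;31 -33 0 0 0 0 70;31 -33 0 0 0 0 70;31 -33 0 0 0 0 70;31 -33 0 0 0 0 70;28.3 -33.5 0 0 0 0 70;0 0 0 0 0 0 70;0 0 0 0 0 0 70;0 0 0 0 0 0 70'
python3 -c "
from h import *
print(tr(onz('top',(237.6,254),64)),tr(onz('scene',(277.4,249),64)))
to(-49.5,40.5,44,0)
a=camera('top');b=camera('scene')
cv2.imwrite('pics/t2_top.png',a);cv2.imwrite('pics/t2_scene.png',b)
cv2.imwrite('pics/t2.png',cv2.resize(np.hstack([a[140:230,160:280],b[190:280,130:250]]),None,fx=3.3,fy=3.3,interpolation=2))
for n,i in(('top',a),('scene',b)):
  M=masks(n,i)
  for z in(19,28,81): 
    try: tray(n,M['yel'],z,80,230,-40,115,'tape%d'%z)
    except Exception: pass"
```

```text
clock: 31.08
eef_pos: [461.1, -163.2, 155.5]
tcp_rot: [180.0, 0.0, 121.5]
ft_force: [-0.1, -0.6, -0.2]
gripper_width: 70.0
gripper_force: 0.0
[-51.3042136   41.17060981] [-50.80420718  42.38453509]
t 31.07 tray [-48.1  40. ] z 155.5 rpy [180.    0.  121.5] w 70.0 F [-0.1 -0.6 -0.2] joints [-17.  20.  40. 117. -17.  49.  63.]
delta tool 0.5 -1.4 111.5 turn z 0.0017
top tape19 x [126.4 162.3 196.6] y [25.5 44.3 64.1] mean [162.3  44.2] n 427 ang-from-y -86.1
top tape28 x [125.2 160.7 194.6] y [24.6 43.2 62.8] mean [160.7  43.2] n 427 ang-from-y -86.1
top tape81 x [117.8 151.3 183.2] y [19.5 37.1 55.6] mean [151.2  37. ] n 427 ang-from-y -86.1
scene tape19 x [129.1 171.  211.4] y [-23.8  10.9  49.8] mean [170.6  12.1] n 695 ang-from-y 59.4
scene tape28 x [125.2 166.4 206.2] y [-16.8  17.3  55.8] mean [166.   18.5] n 695 ang-from-y 59.4
scene tape81 x [101.6 139.3 175.8] y [24.4 55.6 90.7] mean [139.   56.7] n 695 ang-from-y 59.4
```

View pics/t2.png

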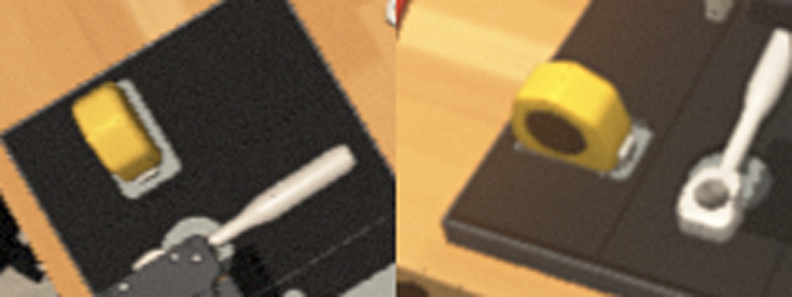

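The tape measure stands upright in its cut-out with floor visible around it. Its contact height agrees with the floor at world z ≈ 22 (19 in the insert frame plus the 3 mm lift). Next I grip the socket.

```bash
python3 -m inch '1.3 -2.4 30 0 0 0 70;0 0 40 0 0 0 70;0 0 27 0 0 0 70;0 0 10 0 0 0 70;0 0 0 0 0 0 70;0 0 0 0 0 0 70;0 0 0 0 0 0 25;0 0 0 0 0 0 25;0 0 0 0 0 0 25;0 0 0 0 0 0 25;0 0 0 0 0 0 25;0 0 0 0 0 0 25' 40
python3 -c "
from h import *
to(-129,-218,140)"
```

```text
clock: 32.67
eef_pos: [457.5, -163.6, 48.5]
tcp_rot: [180.0, 0.0, 121.4]
ft_force: [0.7, 1.3, 5.5]
gripper_width: 37.5
gripper_force: 40.0
t 32.67 tray [-51.4  41.5] z 48.5 rpy [180.    0.  121.4] w 37.5 F [0.7 1.3 5.5] joints [-10.  30.  32. 122. -27.  35.  72.]
delta tool -259.5 -77.7 -91.5 turn z 0.0004
```

```bash
python3 -m inch '0 0 -20 0 0 0 25;0 0 -30 0 0 0 25;0 0 -30 0 0 0 25;-40 -12 0 0 0 0 25;-55 -16.5 0 0 0 0 25;-55 -16.5 0 0 0 0 25;-55 -16.5 0 0 0 0 25;-54 -16 0 0 0 0 25;0 0 20 0 0 0 25;0 0 30 0 0 0 25;0 0 30 0 0 0 25;0 0 12 0 0 0 25;0 0 0 0 0 0 25;0 0 0 0 0 0 25;0 0 0 0 0 0 25'; python3 -m inch '0 0 2 0 0 0 25;0 0 2 0 0 0 25;0 0 0 0 0 0 25;0 0 0 0 0 0 25'
```

```text
clock: 34.55
eef_pos: [526.6, -425.6, 37.5]
tcp_rot: [180.0, 0.1, 121.4]
ft_force: [-0.3, 0.3, -1.2]
gripper_width: 37.2
gripper_force: 40.0
clock: 35.05
eef_pos: [526.1, -425.2, 32.3]
tcp_rot: [-180.0, -0.0, 121.4]
ft_force: [-0.4, 0.3, -1.8]
gripper_width: 37.4
gripper_force: 40.0
```

```bash
python3 -m inch '0 0 1.5 0 0 0 25;0 0 1 0 0 0 25;0 0 0 0 0 0 25;0 0 0 0 0 0 25'; python3 -m inch '0 0 1 0 0 0 25;0 0 0 0 0 0 25;0 0 0 0 0 0 25'
```

```text
clock: 35.55
eef_pos: [526.0, -425.1, 29.8]
tcp_rot: [-180.0, -0.0, 121.4]
ft_force: [0.0, -0.6, -1.9]
gripper_width: 37.2
gripper_force: 40.0
clock: 35.92
eef_pos: [526.1, -425.2, 29.6]
tcp_rot: [180.0, 0.0, 121.4]
ft_force: [-1.1, 2.5, 6.3]
gripper_width: 37.5
gripper_force: 40.0
```

```bash
python3 -m inch '0 0 0 0 0 0 65;0 0 0 0 0 0 65;0 0 0 0 0 0 65;0 0 -20 0 0 0 65;0 0 -40 0 0 0 65;0 0 -40 0 0 0 50;36 30 0 0 0 -0.028 50;36 30 0 0 0 0 50;36 30 0 0 0 0 50;36 30 0 0 0 0 50;36 30 0 0 0 0 50;39 31 0 0 0 0 50;0 0 0 0 0 0 50;0 0 0 0 0 0 50;0 0 0 0 0 0 50'
python3 -c "
from h import *
to(51.5,2,41,1.6)
for n,f in(('top','top0'),('scene','scene0'),('scene',None)):
    im=cv2.imread(f'pics/{f}.png') if f else camera(n);hsv=cv2.cvtColor(im,cv2.COLOR_BGR2HSV)
    b=(hsv[...,1]<60)&(hsv[...,2]>165)
    q=tray(n,b,41.5,5,110,-125,130,'ratchet all')
    for y0 in(-90,-60,-30,0,30): k=q[abs(q[:,1]-y0)<6];print(y0,k[:,0].mean().round(1) if len(k) else None,end=' ')
n='top';im=camera(n);cv2.imwrite('pics/m_top.png',im)
"
```

```text
clock: 37.8
eef_pos: [559.7, -144.8, 129.5]
tcp_rot: [180.0, 0.1, 122.9]
ft_force: [0.4, -0.5, 0.2]
gripper_width: 49.9
gripper_force: 0.0
t 37.8 tray [45.6  4.3] z 129.5 rpy [1.800e+02 1.000e-01 1.229e+02] w 49.9 F [ 0.4 -0.5  0.2] joints [-17.  30.  37. 106. -23.  51.  64.]
delta tool -2.5 5.8 88.5 turn z -0.0019
top ratchet all x [27.2 51.8 72.2] y [-96.6  20.8  81.6] mean [51.4  3.6] n 652 ang-from-y 1.2
-90 53.4 -60 53.0 -30 52.1 0 51.3 30 50.3 scene ratchet all x [33.2 51.2 65.8] y [-101.6    2.8   81.3] mean [51.1  0.2] n 559 ang-from-y 1.5
-90 53.6 -60 52.8 -30 52.0 0 50.5 30 49.8 scene ratchet all x [ 33.3  56.2 107.7] y [-90.7  60.   85.5] mean [55.6 29.2] n 305 ang-from-y 1.2
-90 60.2 -60 54.7 -30 None 0 None 30 None
```

```bash
python3 -m inch '-3 5.6 20 0 0 -0.002 50;0 0 30 0 0 0 50;0 0 25 0 0 0 50;0 0 10 0 0 0 50;0 0 3.5 0 0 0 50;0 0 0 0 0 0 50;0 0 0 0 0 0 50;0 0 0 0 0 0 10;0 0 0 0 0 0 10;0 0 0 0 0 0 10;0 0 0 0 0 0 10;0 0 0 0 0 0 10;0 0 0 0 0 0 10;0 0 0 0 0 0 10' 60
python3 -c "
from h import *
to(51.5,1.5,41,1.6)"
python3 -m inch '0 0 -20 0 0 0 10;0 0 -30 0 0 0 10;0 0 -30 0 0 0 10;0 0 0 0 0 0 10;0 0 0 0 0 0 10'
python3 -c "
from h import *
to(-49.7,10,41,0)
for n in('scene','top'):
    im=camera(n);hsv=cv2.cvtColor(im,cv2.COLOR_BGR2HSV)
    b=(hsv[...,1]<60)&(hsv[...,2]>165);q=tray(n,b,121,5,110,-125,130,'ratchet all')
    cv2.imwrite(f'pics/r_{n}.png',im)
a=cv2.imread('pics/r_top.png')[150:290,150:300];b=cv2.imread('pics/r_scene.png')[150:290,170:320];cv2.imwrite('pics/r1.png',cv2.resize(np.hstack([a,b]),None,fx=2.6,fy=2.6,interpolation=2))
"
```

```text
clock: 39.65
eef_pos: [566.0, -142.6, 40.3]
tcp_rot: [-180.0, -0.0, 123.1]
ft_force: [-1.0, -0.8, 1.8]
gripper_width: 14.6
gripper_force: 59.9
t 39.65 tray [52.2  2.9] z 40.3 rpy [-180.    -0.   123.1] w 14.6 F [-1.  -0.8  1.8] joints [-13.  37.  32. 109. -29.  42.  69.]
delta tool -1.4 -0.7 -0.7 turn z 0.0022
clock: 40.28
eef_pos: [565.4, -141.9, 119.0]
tcp_rot: [-179.9, -0.1, 123.2]
ft_force: [-0.6, 0.1, -4.7]
gripper_width: 14.8
gripper_force: 59.9
t 40.27 tray [52.1  3.8] z 119.0 rpy [-1.799e+02 -1.000e-01  1.232e+02] w 14.8 F [-0.6  0.1 -4.7] joints [-16.  31.  37. 106. -24.  51.  65.]
delta tool 9.3 -101.5 78.0 turn z 0.0307
scene ratchet all x [28.5 57.4 81.1] y [-86.4  77.2 118.4] mean [55.4 62.3] n 231 ang-from-y 3.5
top ratchet all x [45.7 53.7 62.8] y [-97.3 -75.9 -52.1] mean [ 53.9 -75.8] n 150 ang-from-y 3.5
```

View pics/r1.png

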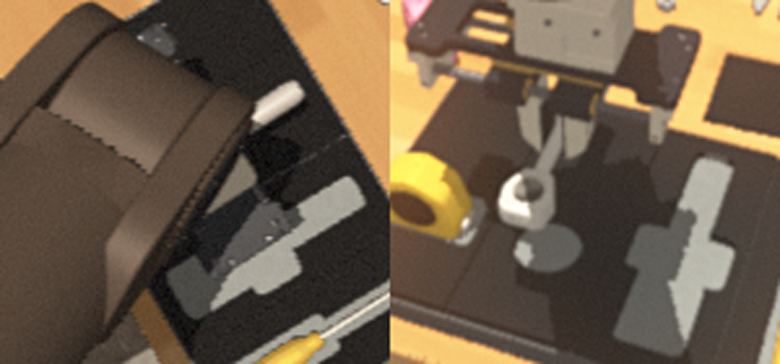

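```bash
python3 -c "
from h import *
o=wd(52.3,-8)
for z in(105,113,121,129): print(z,proj('scene',[*wd(49.5,83.5),z]).round(1),proj('scene',[*wd(50.2,62),z+8]).round(1), proj('scene',[*wd(54,-98),z]).round(1),proj('top',[*wd(54,-98),z]).round(1))
for n in('scene','top'):
    im=cv2.imread(f'pics/r_{n}.png');hsv=cv2.cvtColor(im,cv2.COLOR_BGR2HSV)
    m=((hsv[...,1]<60)&(hsv[...,2]>150)).astype(np.uint8)
    for c in cv2.findContours(m,0,2)[0]:
        if cv2.contourArea(c)>60:
            x=cv2.boundingRect(c)
            if 150<x[0]<320 and 150<x[1]<290: print(n,x,cv2.contourArea(c))
"
```

```text
105 [219.2 237.6] [223.2 226.1] [250.8 174. ] [264.7 184.3]
113 [219.  234.8] [223.  223.3] [250.8 171.2] [264.7 184. ]
121 [218.7 232. ] [222.8 220.4] [250.8 168.4] [264.7 183.7]
129 [218.4 229.2] [222.5 217.5] [250.8 165.5] [264.7 183.4]
scene (151, 288, 240, 96) 3311.5
scene (310, 221, 35, 84) 1331.0
scene (212, 217, 20, 21) 181.0
scene (277, 211, 25, 70) 758.5
scene (238, 196, 7, 14) 63.0
scene (220, 188, 8, 19) 73.0
top (191, 285, 23, 10) 102.0
top (236, 254, 75, 52) 454.0
top (232, 218, 58, 50) 629.0
top (247, 181, 19, 17) 140.0
```

```bash
python3 -m inch '0 0 0 0 0 0.031 10;2 -20 0 0 0 0 10;2 -30 0 0 0 0 10;2 -30 0 0 0 0 10;1.5 -21.5 0 0 0 0 10;0 0 20 0 0 0 10;0 0 20 0 0 0 10;0 0 0 0 0 0 10;0 0 0 0 0 0 10;0 0 0 0 0 0 10'
python3 -c "
from h import *
to(-49.6,11.2,32,0)
for n in('scene','top'):
    im=camera(n);cv2.imwrite(f'pics/q_{n}.png',im)
a=cv2.imread('pics/q_top.png')[190:310,170:310];b=cv2.imread('pics/q_scene.png')[190:310,220:360];cv2.imwrite('pics/q1.png',cv2.resize(np.hstack([a,b]),None,fx=2.8,fy=2.8,interpolation=2))
"
```

```text
clock: 41.62
eef_pos: [476.1, -189.1, 81.0]
tcp_rot: [179.9, 0.1, 121.4]
ft_force: [-0.3, -1.0, -3.5]
gripper_width: 14.8
gripper_force: 59.9
t 41.62 tray [-48.8  10.1] z 81.0 rpy [1.799e+02 1.000e-01 1.214e+02] w 14.8 F [-0.3 -1.  -3.5] joints [-10.  29.  36. 118. -25.  41.  73.]
delta tool 1.1 -0.8 49.0 turn z -0.0007
```

View pics/q1.png

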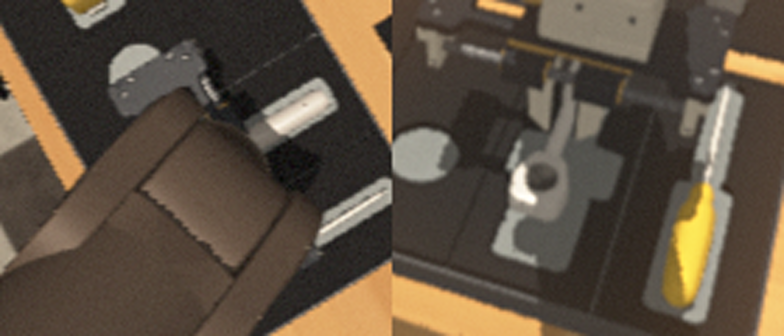

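The ratchet is above its own cut-out with its head towards the front (right half 540,185), and the screwdriver lies within its own. I lower the ratchet.

```bash
python3 -m inch '1.1 -0.8 15 0 0 0 10;0 0 15 0 0 0 10;0 0 8 0 0 0 10;0 0 4 0 0 0 10;0 0 0 0 0 0 10;0 0 0 0 0 0 10'; python3 -m inch '0 0 2 0 0 0 10;0 0 2 0 0 0 10;0 0 0 0 0 0 10;0 0 0 0 0 0 10'
```

```text
clock: 42.48
eef_pos: [474.5, -188.6, 38.6]
tcp_rot: [180.0, 0.0, 121.4]
ft_force: [0.3, -0.8, -3.8]
gripper_width: 14.7
gripper_force: 59.9
clock: 42.98
eef_pos: [474.3, -188.4, 34.3]
tcp_rot: [180.0, -0.0, 121.4]
ft_force: [-0.5, -0.6, -4.1]
gripper_width: 15.0
gripper_force: 59.9
```

```bash
python3 -m inch '0 0 1 0 0 0 10;0 0 1 0 0 0 10;0 0 0 0 0 0 10;0 0 0 0 0 0 10';  python3 -m inch '0 0 1 0 0 0 10;0 0 0 0 0 0 10;0 0 0 0 0 0 10'
```

```text
clock: 43.48
eef_pos: [474.3, -188.4, 32.3]
tcp_rot: [180.0, 0.0, 121.4]
ft_force: [0.7, 0.4, -4.3]
gripper_width: 14.9
gripper_force: 59.9
clock: 43.85
eef_pos: [474.4, -188.4, 31.4]
tcp_rot: [180.0, 0.0, 121.4]
ft_force: [-0.4, 0.2, -1.6]
gripper_width: 14.9
gripper_force: 59.9
```

```bash
python3 -m inch '0 0 0.5 0 0 0 10;0 0 0 0 0 0 36;0 0 0 0 0 0 36;0 0 0 0 0 0 36;0 0 0 0 0 0 36;0 0 -25 0 0 0 36;0 0 -40 0 0 0 65;0 0 -35 0 0 0 65;-40 -14 0 0 0 0 65;-48 -16.5 0 0 0 0 65;-48 -16.5 0 0 0 0 65;-48 -16.5 0 0 0 0 65;-46 -16.5 0 0 0 0 65;0 0 0 0 0 0 65;0 0 0 0 0 0 65;0 0 0 0 0 0 65'
python3 -c "
from h import *
to(-129.5,-217.6,29.5,0)
for n in('scene','top'):
    im=camera(n);cv2.imwrite(f'pics/v_{n}.png',im)
a=cv2.imread('pics/v_top.png')[140:320,155:335];b=cv2.imread('pics/v_scene.png')[170:310,160:360];cv2.imwrite('pics/v1.png',np.hstack([cv2.resize(a,(400,400),interpolation=2),cv2.resize(b,(400,400),interpolation=2)]))
"
```

```text
clock: 45.85
eef_pos: [526.0, -424.9, 130.7]
tcp_rot: [180.0, -0.1, 121.4]
ft_force: [0.5, -0.9, -0.5]
gripper_width: 65.2
gripper_force: 0.0
t 45.85 tray [-129.  -217.2] z 130.7 rpy [ 1.800e+02 -1.000e-01  1.214e+02] w 65.2 F [ 0.5 -0.9 -0.5] joints [ 12.  39.  36.  91. -26.  59.  88.]
delta tool -0.4 -0.5 101.2 turn z 0.0008
```

View pics/v1.png

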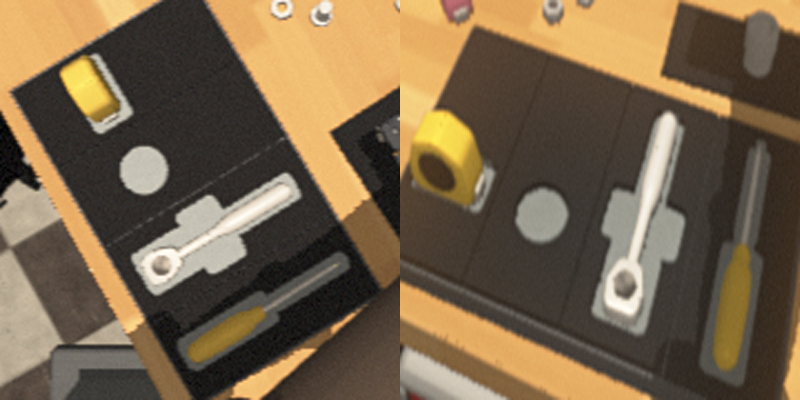

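The ratchet (scene half 640,230) and screwdriver (735,290) lie within their cut-outs, and the tape measure sits in its own. The socket's round cut-out is free (scene half 542,215). I pick up the socket and measure the circle.

```bash
python3 -m inch '-0.4 -0.5 30 0 0 0 65;0 0 40 0 0 0 65;0 0 20 0 0 0 65;0 0 10.5 0 0 0 65;0 0 0 0 0 0 65;0 0 0 0 0 0 65;0 0 0 0 0 0 25;0 0 0 0 0 0 25;0 0 0 0 0 0 25;0 0 0 0 0 0 25;0 0 0 0 0 0 25;0 0 0 0 0 0 25' 40
python3 -m inch '0 0 -25 0 0 0 25;0 0 -35 0 0 0 25;0 0 -30 0 0 0 25;0 0 0 0 0 0 25;0 0 0 0 0 0 25;0 0 0 0 0 0 25'
python3 -c "
from h import *
for n in('scene','top'):
    M=masks(n,cv2.imread(f'pics/v_{n}.png'))
    for z in(22,31): tray(n,M['grey'],z,10,88,0,90,'hole%d'%z)
    for z in(22,31): tray(n,M['grey'],z,-98,-2,-115,115,'rat%d'%z)
to(50,37,130,0)
"
```

```text
clock: 47.45
eef_pos: [525.7, -427.0, 30.6]
tcp_rot: [180.0, 0.0, 121.4]
ft_force: [-0.0, 1.1, 3.4]
gripper_width: 37.1
gripper_force: 40.0
clock: 48.2
eef_pos: [524.8, -426.3, 118.7]
tcp_rot: [-179.9, -0.1, 121.4]
ft_force: [-0.2, -0.8, -2.8]
gripper_width: 37.9
gripper_force: 40.0
scene hole22 x [25.2 50.4 75.7] y [10.5 35.4 58.9] mean [50.6 35.1] n 419 ang-from-y -62.0
scene hole31 x [22.7 47.5 72.5] y [17.1 41.5 64.8] mean [47.7 41.3] n 419 ang-from-y -62.0
scene rat22 x [-88.7 -50.9 -12.4] y [-101.    17.5   95.2] mean [-50.9  13.8] n 2087 ang-from-y 0.1
scene rat31 x [-89.6 -52.3 -14.4] y [-92.9  24.  100.5] mean [-52.3  20.3] n 2087 ang-from-y 0.1
top hole22 x [24.2 50.4 76.5] y [10.7 36.3 62.3] mean [50.4 36.4] n 402 ang-from-y 74.5
top hole31 x [23.9 49.8 75.7] y [10.  35.3 61.1] mean [49.9 35.5] n 402 ang-from-y 74.5
top rat22 x [-88.7 -50.  -11.4] y [-98.5  12.6  99.2] mean [-50.1   9.7] n 1785 ang-from-y -0.1
top rat31 x [-87.8 -49.6 -11.3] y [-98.1  11.9  97.6] mean [-49.7   9. ] n 1785 ang-from-y -0.1
t 48.2 tray [-130.8 -217.8] z 118.7 rpy [-1.799e+02 -1.000e-01  1.214e+02] w 37.9 F [-0.2 -0.8 -2.8] joints [ 13.  39.  36.  92. -26.  58.  88.]
delta tool 254.9 180.6 -11.3 turn z -0.0007
```

```bash
python3 -m inch '30 21 0 0 0 0 25;42 30 0 0 0 0 25;42 30 0 0 0 0 25;42 30 0 0 0 0 25;42 30 0 0 0 0 25;38 27 0 0 0 0 25;18 12.8 0 0 0 0 25;0 0 0 0 0 0 25;0 0 20 0 0 0 25;0 0 20 0 0 0 25;0 0 0 0 0 0 25;0 0 0 0 0 0 25;0 0 0 0 0 0 25'
python3 -c "
from h import *
to(50.1,36.2,49.5,0)
im=camera('scene');cv2.imwrite('pics/z_scene.png',im);hsv=cv2.cvtColor(im,cv2.COLOR_BGR2HSV)
tray('scene',(hsv[...,2]>150)&(hsv[...,1]<60),97,15,85,0,80,'ring')
cv2.imwrite('pics/z1.png',cv2.resize(im[170:270,170:310],None,fx=4,fy=4,interpolation=2))
"
```

```text
clock: 49.82
eef_pos: [548.1, -116.6, 81.1]
tcp_rot: [179.9, 0.0, 121.3]
ft_force: [-0.1, 1.0, -1.8]
gripper_width: 37.3
gripper_force: 40.0
t 49.83 tray [50.4 34.4] z 81.1 rpy [179.9   0.  121.3] w 37.3 F [-0.1  1.  -1.8] joints [-19.  33.  36. 111. -27.  45.  64.]
delta tool 1.8 -0.3 31.6 turn z -0.0013
scene ring x [15.8 69.6 84.5] y [27.3 45.4 58.8] mean [52.5 45.2] n 112 ang-from-y 85.2
```

View pics/z1.png

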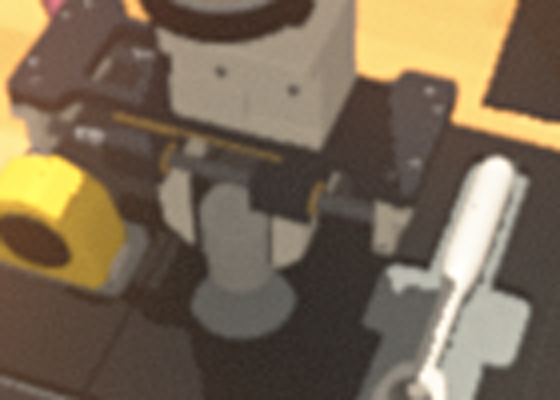

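```bash
python3 -c "
from h import *
print(tr(onz('scene',(170+239/4,170+294/4),54)), 'expect y=centre+16.5')
print(proj('scene',[*wd(50.4,36.2+16.5),54]))"
python3 -m inch '1.8 -0.3 10 0 0 0 25;0 0 10 0 0 0 25;0 0 6 0 0 0 25;0 0 0 0 0 0 25;0 0 0 0 0 0 25'
```

```text
[42.93275211 54.21551611] expect y=centre+16.5
[226.52933827 241.88859036]
clock: 50.5
eef_pos: [546.6, -114.8, 54.4]
tcp_rot: [180.0, 0.0, 121.4]
ft_force: [0.3, 0.0, -1.2]
gripper_width: 37.2
gripper_force: 40.0
```

```bash
python3 -m inch '-1 0 2 0 0 0 25;0 0 1.5 0 0 0 25;0 0 0 0 0 0 25;0 0 0 0 0 0 25'; python3 -m inch '0 0 1 0 0 0 25;0 0 0.7 0 0 0 25;0 0 0 0 0 0 25;0 0 0 0 0 0 25'
```

```text
clock: 51.0
eef_pos: [547.0, -115.5, 50.9]
tcp_rot: [180.0, -0.0, 121.4]
ft_force: [0.8, 0.2, -2.2]
gripper_width: 37.1
gripper_force: 40.0
clock: 51.5
eef_pos: [547.1, -115.5, 49.5]
tcp_rot: [180.0, -0.0, 121.4]
ft_force: [-2.8, 1.4, 4.9]
gripper_width: 37.2
gripper_force: 40.0
```

```bash
python3 -m inch '0 0 0 0 0 0 55;0 0 0 0 0 0 55;0 0 0 0 0 0 55;0 0 0 0 0 0 55;0 0 -25 0 0 0 55;0 0 -40 0 0 0 55;0 0 -40 0 0 0 60;-42 -30 0 0 0 0 60;-42 -30 0 0 0 0 60;-42 -30 0 0 0 0 60;-42 -30 0 0 0 0 60;-42 -30 0 0 0 0 60;-42 -30 0 0 0 0 60;0 0 0 0 0 0 60;0 0 0 0 0 0 60;0 0 0 0 0 0 60'
python3 -c "
from h import *
for n in('scene','top'):
    im=camera(n);cv2.imwrite(f'pics/f_{n}.png',im)
    M=masks(n,im);hsv=cv2.cvtColor(im,cv2.COLOR_BGR2HSV)
    tray(n,(hsv[...,2]>170)&(hsv[...,1]<60),67,25,78,10,70,'ring')
    tray(n,M['yel'],84,80,230,-40,115,'tape84')
    tray(n,M['yel'],35.5,-190,-110,-40,115,'driver')
    tray(n,(hsv[...,2]>180)&(hsv[...,1]<60),32.5,-75,-25,-120,115,'ratchet')
a=cv2.imread('pics/f_top.png')[140:320,155:335];b=cv2.imread('pics/f_scene.png')[170:310,160:360];cv2.imwrite('pics/f1.png',np.hstack([cv2.resize(a,(400,400),interpolation=2),cv2.resize(b,(400,400),interpolation=2)]))
"
```

```text
clock: 53.5
eef_pos: [525.2, -422.7, 153.9]
tcp_rot: [180.0, -0.1, 121.5]
ft_force: [-0.2, 0.7, -1.2]
gripper_width: 60.0
gripper_force: 0.0
scene ring x [32.3 49.  65.6] y [21.9 39.2 56.2] mean [48.8 39.3] n 109 ang-from-y 24.9
scene tape84 x [100.1 137.9 174.6] y [27.  57.7 92.9] mean [137.5  58.8] n 694 ang-from-y 60.1
scene driver x [-163.3 -151.7 -140.1] y [ 3.8 55.1 97.7] mean [-151.7   54.2] n 496 ang-from-y 0.6
scene ratchet x [-66.2 -50.1 -33.3] y [-92.3  13.4  89.9] mean [-50.    9.6] n 617 ang-from-y -0.1
top ring x [25.7 50.5 70.9] y [10.7 31.  55. ] mean [49.6 32.7] n 198 ang-from-y 49.7
top tape84 x [117.3 149.5 182.6] y [18.3 35.9 54.7] mean [150.3  36. ] n 425 ang-from-y -85.7
top driver x [-162.2 -150.7 -139.4] y [ 5.5 51.5 94.4] mean [-150.7   51.4] n 334 ang-from-y 1.1
top ratchet x [-74.2 -49.9 -25.6] y [-95.6  15.5  94.8] mean [-49.9  10.4] n 1215 ang-from-y 0.1
```

View pics/f1.png

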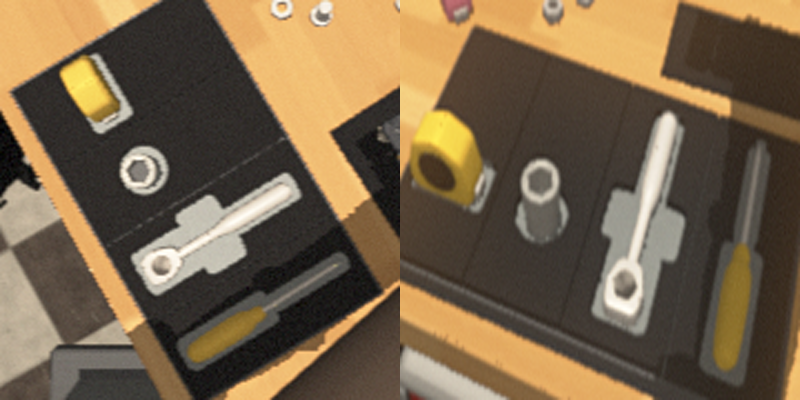

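All four tools are in their own cut-outs in both views: tape measure (90,85 left), socket (145,170), ratchet (220,230) and screwdriver (260,310). The measured centres agree to about 2 mm and the gripper is clear, so I hand in.

```bash
python3 -c "
from rig import workorder
print(workorder.finish_job())"
```

```text
the job is handed in; nothing more can be done
None
```

The ratchet, screwdriver, tape measure and socket are each in their own cut-out, released and the right way round, by both camera views and the contact heights; I handed the job in at about 54 s, and no verdict came back.

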